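# Swing the coffee dripper over the mug and lock it with the spring pin

### The arm

A 7-joint arm with a two-finger parallel gripper is mounted at the origin on a cart in front of the work surface, level with it; the furniture and walls round the work are solid. World frame = base frame: x ahead of the robot, y to its left, z up, the work surface at z = 0. Lengths are in m, angles in rad, forces in N, time in s.
With the tool pointing down it reaches from about 0.375 to 0.925 m from the base axis. Payload 3.1 kg.
Tool frame: the origin (TCP) lies midway between the tips of the shut fingers; the grasp point (between the pads) lies 19 mm behind it (robot.grasp_offset is the distance from the TCP to the grasp point, in m); z points along the fingers, y is the line along which they close (so a half turn about z gives the same grasp; the last joint's range is limited). The gripper opens to 85 mm and grips with 20 to 120 N. Pads are 22 mm wide; open, the fingers measure 114 mm over their backs; the gripper's body (76 mm by 85 mm) begins 54 mm behind the grasp point. The pads swing forward as they close: fully open they stand 13 mm farther back than shut.
Start: joints at [1.236, 0.383, 0.044, 1.598, -0.018, 1.161, -0.05], TCP at [0.153, -0.632, 0.231] pointing down, gripper open.
Joint ranges: [-2.61, 2.61], [-0.41, 2.15], [-1.48, 1.57], [0, 2.5], [-1.57, 4.71], [0.05, 1.97], [-2.85, 2.85]. Speed limits (rad/s): [2.79, 2.79, 3.14, 3.14, 3.14, 3.14, 3.14].

### API

Orientations are given as [roll, pitch, yaw] about the fixed x, y, z axes, in that order (R = Rz(yaw) Ry(pitch) Rx(roll)).
In Python, from cell import robot gives the robot as it stands. The module is installed in compiled form; this text tells all that it offers.
- The arm moves only by the tool carry_out, never from a script. Its argument "rows" is a list of rows, each an object with "offset": the shift along the world's x, y, z in mm, a list of three; "twist": the turn about the world's z in rad. In form: [{"offset": [tx, ty, tz], "twist": twist}, ...]. A call has 1 to 12 rows; each row is the pose to reach, as a shift and turn from the pose commanded when the call began; what a row does not reach only later rows make up. A row lasts 1/10 s, in which the tool goes at most 50 mm and 8.59 degrees, less where a joint would pass 70% of its speed; a pose out of reach is approached as far as the arm can. A call with a gripper value outside its range is refused whole. "jaw" is the finger opening in mm, from 0 to 85.4, set as the call begins (left out, the last holds). The fingers move at their own pace and stop on an object; the grip force is fixed at half the most. Time passes only in rows, so rows that repeat a pose let the fingers close. It gives the time, the measured TCP pose, the force, the opening and the grip force at its end, in the units of the state.
- robot.get_obs(): the state, without advancing time (a new reading comes with each control period).
- robot.camera(name): name is "side" or "top"; returns (picture, depth): 384x512x3 uint8, red, green, blue; 384x512 float32, m along the optical axis (not along the pixel's ray), 0 where there is no reading.
- robot.camera_model(name): a dict with "mtx" (3x3 intrinsics, pixels), "k1" (the pictures are not rectified: a ray, as slopes to the right and down, at radius r is drawn at 1 + k1 r^2 times it, then the intrinsics apply), "R" (3x3) and "t" (3): a world point X has camera coordinates R X + t. Camera axes: x right, y down, z forward; pixel columns grow to the right and rows downward; lengths in m; the calibration is good to about 2 mm. A picture is of the moment at which its call begins. camera_model takes no time and is no camera call.
- robot.close_job(): hands the job in; it is judged then, once.
Trained networks look in the newest picture that a camera, given by its name, has taken for a name from the list of things; names that differ only in an ending like _2 or _b are one class to them, and where a whole thing is asked for, a point or a joint stands for the part that bears it (a point fixed in the world has none). Each returns a list of dicts, best first, with "score" (0 to 1); they miss things now and then, are a little off and sometimes report something else, mostly with a low value. They report only what shows in the picture. A call takes as long as a camera call. They do not tell look-alikes from the thing itself.
- robot.recognise(camera, label): "point" ([row, column] in pixels, amid what is visible of it).
The state is a dict: "clock": time; "joint_positions": joint angles; "qd": joint speeds; "effort": joint torques, N m; "tool_pos": TCP position; "eef_rot": TCP orientation; "wrist_force": force on the tool from outside, world axes, zero at the start; "torque": the same for the moment, N m; "width": finger opening in m; "gripper_force": force on a finger pad.
Only numpy, scipy, OpenCV 4.12 (cv2) and the standard library are available. Lean on these libraries where they do the work, as an engineer would, in place of code of your own. Each camera call takes 0.05 s, during which the arm holds its last target. There are 200 camera calls.

### The job

Swing the arm of the coffee drip stand so that its dripper hangs over the mug, not the glass tumbler: pull up the spring plunger by its black knob, swing the arm round to the next hole on the proper side, and let the pin snap fully home there. Leave the mug and the tumbler standing where they are.

Things in the scene. Friction and masses are not known exactly. Their poses are not given: they have to be found in the camera images.
- stand: Fixed drip stand: wooden foot, post, aluminium index plate, its top at z 122 mm. Origin on the worktop under the arm's pivot axis; x points away from the robot (within 20 deg), z up. Three holes 100 mm from the axis: one towards -x, the others 40 deg either side of it (70 mm of arc). Holes 13 mm, funnel mouths 25 mm: a pin let go within 8 mm of the centre draws itself in
- swing (a joint): Angle of the arm about the pivot, rad, counter-clockwise from above: 0 in the middle hole (start), outer holes -0.698 and 0.698, stops at +-0.79. Steel bar, top at z 136 mm. White dripper cone (104 mm wide, z 114 to 196 mm) at its end, 140 mm from the axis, at stand +x when 0; the plunger is opposite, 100 mm from the axis. At +0.698 the dripper is on stand +y, the knob on -y
- plunger (a joint): Lift of the arm's spring plunger, m: 0 with the pin home in a hole, 0.020 at its upper stop. The 10 mm pin reaches 12 mm into the plate: lift it by more than 12 mm (say 16) and keep it up to swing the arm; between holes it rests on the plate at 0.012. The spring pulls down with about 4 N at 0, 8 N at 0.020. The arm turns easily and stays where left
- knob (a point): Middle of the plunger's black knob, on its upright axis, z 182 mm at the start; moves with the plunger. Knob 24 mm in diameter, from 18 mm below to 21 mm above this point, with a 30 mm flange in its top 5 to 8 mm. Below it a 20 mm sleeve, top at z 158 mm. The knob spins freely, so the hand need not turn with the arm
- mug: Loose off-white china mug with handle, 92 mm wide, 127 mm long over the handle, 95 mm tall. Origin on the underside at the middle of this outline, 17 mm from the middle of the mouth towards the handle (local -y). Stands on the stand's +y or -y side, about 125 mm along its x and 90 mm to the side, where the dripper comes in that side's outer hole
- tumbler: Loose clear glass tumbler, 76 mm in diameter, 86 mm tall, on the stand's other side than the mug. Origin at the centre of its underside
Not all that is in view belongs to the job. What is shaped like the mug but purple is not meant. Leave any pink look-alike of the tumbler alone.

How it is judged:
By the outcome, as a careful person would: the job done as asked, in the order asked, and still so for the second after the job is handed in, with the robot touching nothing.
It also fails if it takes over 35 s, if anything falls off the work surface, if the arm or the gripper's body presses on something with over 40 N, if the wrist force passes 120 N, or if a joint passes its speed limit or range.

## Working session

There is one attempt and no reset: what is moved stays moved. The work goes in short steps, Python scripts to look and compute and a tool call to move; the robot and the scene stay as the last step left them, time stands still between calls to the robot, and variables do not carry over. Pictures are saved under pics/ and viewed, at most 10 in all, crops included, and the job is handed in when it is done.

Besides the shell and the picture viewer there is one more tool, called after "Request:" as name(argument=value, ...), one argument or row to a line, values as JSON. carry_out: Moves the arm, as the interface text tells. Its arguments: {"type":"object","properties":{"rows":{"type":"array"},"jaw":{"type":"number"}},"required":["rows"]}

```bash
mkdir -p pics
cat > h.py <<'E'
import numpy as np, cv2
from cell import robot
def px2w(cam,r,c,depth,win=2):
    m=robot.camera_model(cam);K=np.array(m["mtx"]);R=np.array(m["R"]);t=np.array(m["t"])
    d=np.array([m["k1"],0,0,0,0],float)
    p=cv2.undistortPoints(np.array([[[c,r]]],float),K,d)[0,0]
    r,c=int(round(r)),int(round(c));w=depth[max(r-win,0):r+win+1,max(c-win,0):c+win+1];w=w[w>0]
    if len(w)==0:return None
    z=np.median(w);return R.T@(np.array([p[0]*z,p[1]*z,z])-t)
def cloud(cam,depth):
    m=robot.camera_model(cam);K=np.array(m["mtx"]);R=np.array(m["R"]);t=np.array(m["t"])
    h,w=depth.shape;g=np.stack(np.meshgrid(np.arange(w),np.arange(h)),-1).reshape(-1,1,2).astype(float)
    p=cv2.undistortPoints(g,K,np.array([m["k1"],0,0,0,0],float))[:,0]
    z=depth.reshape(-1,1);X=np.hstack([p*z,z])
    return ((X-t)@R).reshape(h,w,3)
E
python3 - <<'E'
from h import *
ims=[]
for cam in("top","side"):
    im,d=robot.camera(cam);np.savez(f"{cam}.npz",im=im,d=d);cv2.imwrite(f"pics/{cam}0.png",im[:,:,::-1])
    for l in("stand","swing","plunger","knob","mug","tumbler"):
        for o in robot.recognise(cam,l)[:3]:
            w=px2w(cam,*o["point"],d);print(cam,l,np.round(o["point"]),round(o["score"],2),None if w is None else w.round(3))
print(robot.get_obs()["clock"])
E
```

```text
top stand [210. 236.] 0.58 [0.559 0.214 0.136]
top swing [158. 235.] 0.71 [0.701 0.215 0.129]
top plunger [241. 236.] 0.58 [0.479 0.213 0.203]
top knob [240. 239.] 0.69 [0.481 0.204 0.203]
top mug [163. 267.] 0.73 [0.707 0.124 0.009]
top mug [188. 343.] 0.62 [ 0.626 -0.103  0.009]
top tumbler [245. 180.] 0.96 [0.467 0.388 0.012]
top tumbler [223. 298.] 0.83 [0.524 0.038 0.012]
top tumbler [160. 204.] 0.65 [0.719 0.312 0.012]
side stand [182. 232.] 0.58 [0.562 0.188 0.122]
side swing [166. 277.] 0.57 [0.686 0.198 0.17 ]
side plunger [157. 205.] 0.64 [0.488 0.206 0.193]
side knob [159. 202.] 0.53 [0.479 0.204 0.189]
side mug [263. 256.] 0.9 [ 0.617 -0.055  0.035]
side mug [213. 280.] 0.65 [0.686 0.088 0.087]
side tumbler [233. 217.] 0.92 [0.521 0.012 0.081]
side tumbler [187. 277.] 0.8 [0.701 0.277 0.05 ]
side tumbler [161. 193.] 0.52 [0.439 0.41  0.07 ]
0.7
```

Run:
```python
from h import *
a=np.load("top.npz");b=np.load("side.npz")
A=cv2.resize(a["im"][110:290,140:380],None,fx=3,fy=3,interpolation=2)
B=cv2.resize(b["im"][110:310,130:370],None,fx=3,fy=3,interpolation=2)
cv2.imwrite("pics/tc.png",A[:,:,::-1]);cv2.imwrite("pics/sc.png",B[:,:,::-1])
for cam,f in(("top",a),("side",b)):
    P=cloud(cam,f["d"])
    z=P[...,2];ok=f["d"]>0
    near=lambda x,y,r:np.hypot(P[...,0]-x,P[...,1]-y)<r
    for n,m in (("knobtop",near(.48,.205,.03)&(z>.19)&(z<.215)),("dripper rim",near(.70,.215,.075)&(z>.188)&(z<.205))):
        m=m&ok;q=P[m]
        if len(q)<5: print(cam,n,len(q));continue
        c,r=cv2.minEnclosingCircle(q[:,:2].astype(np.float32));print(cam,n,len(q),q.mean(0).round(4),np.round(c,4),round(r,4),q[:,2].max().round(3))
```

```text
top knobtop 115 [0.4801 0.2109 0.2033] [0.4801 0.211 ] 0.0149 0.208
top dripper rim 298 [0.728  0.2177 0.1944] [0.7204 0.2156] 0.0521 0.201
side knobtop 82 [0.4795 0.2091 0.2012] [0.4792 0.2129] 0.0161 0.208
side dripper rim 252 [0.7202 0.2241 0.1937] [0.7208 0.2185] 0.0543 0.2
```

View pics/tc.png

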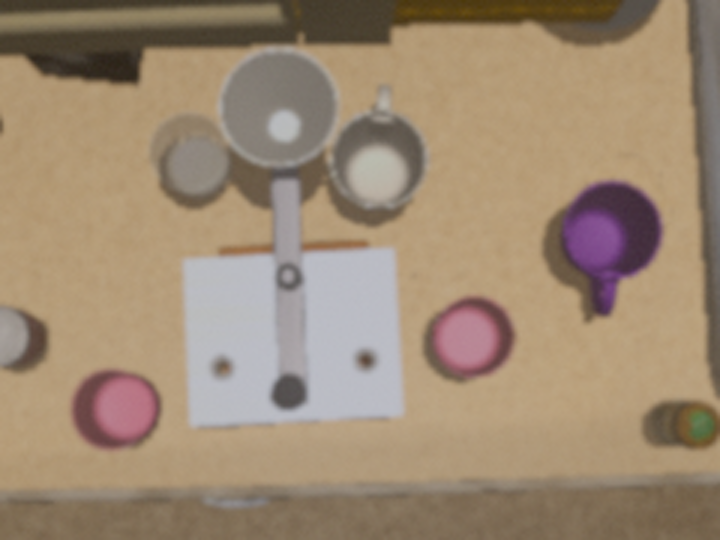

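View pics/sc.png

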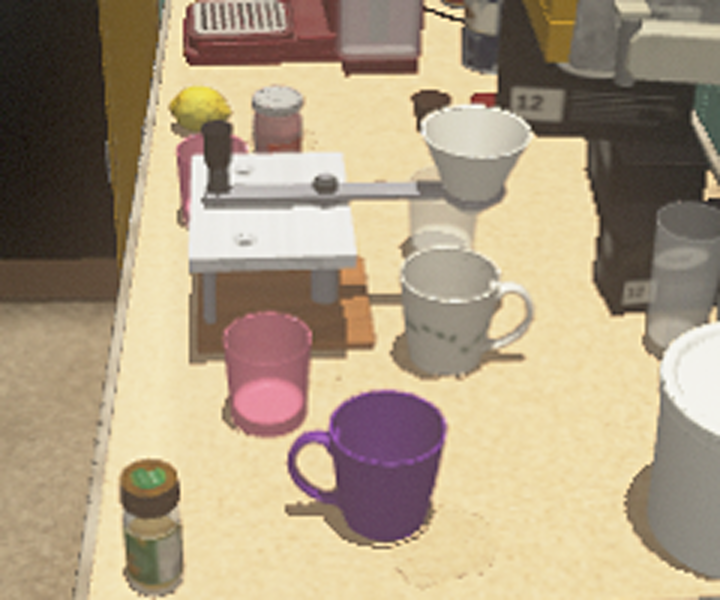

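View pics/side0.png

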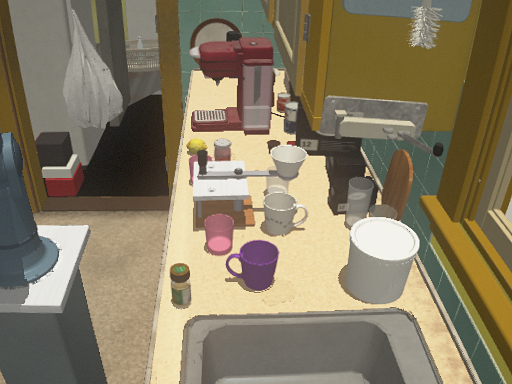

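Off-white mug is at top (163,267) on the world −y side, and the clear tumbler at (160,204) is on the +y side. The purple mug (188,343) and the pink cups (245,180) and (223,298) are look-alikes. So swing = −0.698: the dripper goes to −y and the knob goes to the +y hole, at top pixel ≈(232,214). The enlarged crops confirm this.

Run:
```python
from h import *
a=np.load("top.npz")
m=robot.camera_model("top");K=np.array(m["mtx"]);R=np.array(m["R"]);t=np.array(m["t"])
def at(r,c,z):
    p=cv2.undistortPoints(np.array([[[c,r]]],float),K,np.array([m["k1"],0,0,0,0],float))[0,0]
    d=R.T@np.array([*p,1]);o=-R.T@t;return (o+d*(z-o[2])/d[2]).round(4)
print("holes",at(232.1,213.8,.122),at(229.7,261.8,.122),"pivot",at(202,236,.14),"knobtop",at(240.3,236.2,.203))
k=np.array([.4797,.2118]);p=np.array([.7205,.217]);piv=k+(p-k)*100/240
u=(k-piv)/.1;
for s in(-.175,-.35,-.524,-.698):
    c,n=np.cos(s),np.sin(s);print(s,(piv+.1*np.array([c*u[0]-n*u[1],n*u[0]+c*u[1]])).round(4))
P=cloud("top",a["d"]);q=P[(a["d"]>0)&(P[...,2]>.2)&(P[...,0]>0.1)&(P[...,0]<.66)&(P[...,1]>-.7)&(P[...,1]<.4)]
print(len(q), q.min(0),q.max(0)) if len(q) else 0
o=robot.get_obs();print(o["tool_pos"],o["eef_rot"],o["wrist_force"])
```

```text
holes [0.5018 0.2747 0.122 ] [0.5052 0.1461 0.122 ] pivot [0.5797 0.2126 0.14  ] knobtop [0.4795 0.2109 0.203 ]
-0.175 [0.4809 0.2293]
-0.35 [0.485  0.2463]
-0.524 [0.4921 0.2623]
-0.698 [0.5018 0.2768]
111 [0.4654299  0.19649003 0.2000892 ] [0.49495453 0.22378396 0.20778478]
[ 0.15253833 -0.63187086  0.23130738] [ 3.14154782e+00 -3.17628774e-05  2.36891035e-01] [-1.11459724  0.52043823 -0.02834483]
```

Request:
carry_out(
  rows=[
    {"offset": [0,0,50],"twist": 0},
    {"offset": [30,33,70],"twist": -0.1},
    {"offset": [60,66,70],"twist": -0.2},
    {"offset": [93,102,70],"twist": -0.3},
    {"offset": [126,138,70],"twist": -0.4},
    {"offset": [159,175,70],"twist": -0.4},
    {"offset": [192,211,70],"twist": -0.4},
    {"offset": [225,247,70],"twist": -0.4},
    {"offset": [258,284,70],"twist": -0.4},
    {"offset": [285,320,70],"twist": -0.4},
    {"offset": [300,365,70],"twist": -0.4},
    {"offset": [305,410,70],"twist": -0.4},
  ],
  jaw=70,
)

```text
clock: 1.9
tool_pos: [0.4593, -0.2195, 0.3015]
eef_rot: [-3.141, -0.001, -0.162]
wrist_force: [0.3, -0.2, 1.2]
width: 0.07
gripper_force: 0.0
```

Request:
carry_out(
  rows=[
    {"offset": [2,48,0],"twist": 0},
    {"offset": [4,96,0],"twist": 0},
    {"offset": [7,144,0],"twist": 0},
    {"offset": [9,192,0],"twist": 0},
    {"offset": [11,240,0],"twist": 0},
    {"offset": [13,288,0],"twist": 0},
    {"offset": [16,336,0],"twist": 0},
    {"offset": [18,384,0],"twist": 0},
    {"offset": [22,425,0],"twist": 0},
    {"offset": [22,433,0],"twist": 0},
    {"offset": [22,433,0],"twist": 0},
    {"offset": [22,433,0],"twist": 0},
  ],
)

```text
clock: 3.1
tool_pos: [0.4798, 0.2095, 0.301]
eef_rot: [3.14, 0.0, -0.165]
wrist_force: [-0.7, -1.0, -0.0]
width: 0.07
gripper_force: 0.0
```

Request:
carry_out(
  rows=[
    {"offset": [0,1,-40],"twist": 0},
    {"offset": [0,1,-70],"twist": 0},
    {"offset": [0,1,-90],"twist": 0},
    {"offset": [0,1,-110],"twist": 0},
    {"offset": [0,1,-125],"twist": 0},
    {"offset": [0,1,-136],"twist": 0},
    {"offset": [0,1,-143],"twist": 0},
    {"offset": [0,1,-143],"twist": 0},
    {"offset": [0,1,-143],"twist": 0},
  ],
)

```text
clock: 4.0
tool_pos: [0.48, 0.2123, 0.1589]
eef_rot: [-3.141, -0.001, -0.163]
wrist_force: [0.7, -0.3, -0.6]
width: 0.0698
gripper_force: 0.0
```

Run:
```python
from h import *
o=robot.get_obs();print(o["tool_pos"],o["wrist_force"])
b=robot.camera("side")[0];t=robot.camera("top")[0]
B=cv2.resize(b[110:230,150:290],None,fx=4,fy=4,interpolation=2);T=cv2.resize(t[190:290,180:290],None,fx=2,fy=2)
cv2.imwrite("pics/g.png",B[:,:,::-1])
```

```text
[0.48004429 0.21234429 0.15891373] [ 0.73285013 -0.29691939 -0.61032649]
```

View pics/g.png

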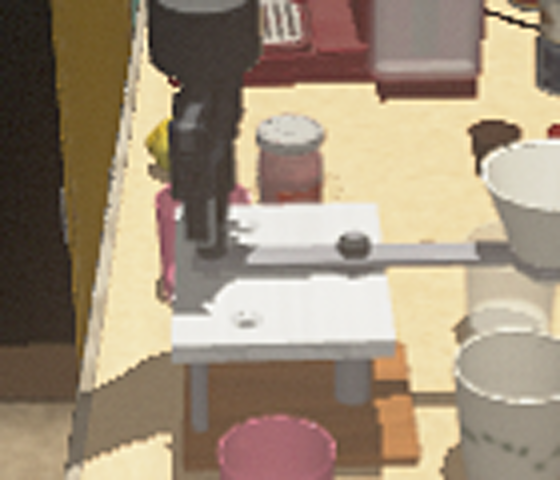

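The gripper straddles the knob, which is hidden behind the near finger around crop pixel (205,200), and the tips are clear of the bar. Next I close the jaws.

Request:
carry_out(
  rows=[
    {"offset": [0,0,0],"twist": 0},
    {"offset": [0,0,0],"twist": 0},
    {"offset": [0,0,0],"twist": 0},
    {"offset": [0,0,0],"twist": 0},
    {"offset": [0,0,0],"twist": 0},
    {"offset": [0,0,0],"twist": 0},
    {"offset": [0,0,0],"twist": 0},
    {"offset": [0,0,0],"twist": 0},
  ],
  jaw=10,
)

```text
clock: 4.9
tool_pos: [0.4798, 0.2123, 0.1587]
eef_rot: [-3.141, -0.001, -0.163]
wrist_force: [-0.3, 0.1, 3.1]
width: 0.0244
gripper_force: 56.7
```

Request:
carry_out(
  rows=[
    {"offset": [0,0,4],"twist": 0},
    {"offset": [0,0,8],"twist": 0},
    {"offset": [0,0,12],"twist": 0},
    {"offset": [0,0,15],"twist": 0},
    {"offset": [0,0,17],"twist": 0},
    {"offset": [0,0,17],"twist": 0},
    {"offset": [0,0,17],"twist": 0},
  ],
)

```text
clock: 5.6
tool_pos: [0.4792, 0.2117, 0.1748]
eef_rot: [3.141, 0.001, -0.163]
wrist_force: [3.1, 0.6, -7.0]
width: 0.0242
gripper_force: 57.8
```

Run:
```python
from h import *
o=robot.get_obs();print(o["tool_pos"],o["wrist_force"],o["width"])
b=robot.camera("side")[0]
cv2.imwrite("pics/g2.png",cv2.resize(b[110:230,150:290],None,fx=4,fy=4,interpolation=2)[:,:,::-1])
```

```text
[0.47915115 0.21172248 0.1748185 ] [ 3.06499514  0.63949706 -7.04405272] 0.024213981704876462
```

Request:
carry_out(
  rows=[
    {"offset": [0.3,8,0],"twist": 0},
    {"offset": [1.2,17.5,0],"twist": 0},
    {"offset": [3,26,0],"twist": 0},
    {"offset": [5.3,34.5,0],"twist": 0},
    {"offset": [8.5,42.5,0],"twist": 0},
    {"offset": [12.4,50.5,0],"twist": 0},
    {"offset": [17,58,0],"twist": 0},
    {"offset": [22,64.5,0],"twist": 0},
    {"offset": [22,64.5,0],"twist": 0},
    {"offset": [22,64.5,0],"twist": 0},
  ],
)

```text
clock: 6.65
tool_pos: [0.5014, 0.277, 0.1752]
eef_rot: [-3.141, 0.001, -0.163]
wrist_force: [0.6, -0.3, -8.5]
width: 0.0242
gripper_force: 58.0
```

Run:
```python
from h import *
o=robot.get_obs();print(o["tool_pos"],o["wrist_force"],o["width"])
b,d=robot.camera("side")
cv2.imwrite("pics/g3.png",cv2.resize(b[110:260,150:340],None,fx=4,fy=4,interpolation=2)[:,:,::-1])
for cam in("side","top"):
    if cam=="top": d=robot.camera("top")[1]
    P=cloud(cam,d);m=(d>0)&(P[...,2]>.188)&(P[...,2]<.203)&(np.hypot(P[...,0]-.69,P[...,1]-.13)<.09)
    q=P[m][:,:2].astype(np.float32)
    if len(q): c,r=cv2.minEnclosingCircle(q);print(cam,c,r,"swing",np.arctan2(c[1]-.2137,c[0]-.580)-.02)
```

```text
[0.5013606  0.27704221 0.17515994] [ 0.6422435  -0.29762249 -8.45368422] 0.024161106211319165
side (0.6887766122817993, 0.12819820642471313) 0.05433167517185211 swing -0.6861650547273286
top (0.6900182366371155, 0.12603268027305603) 0.051934365183115005 swing -0.6928132979316854
```

View pics/g3.png

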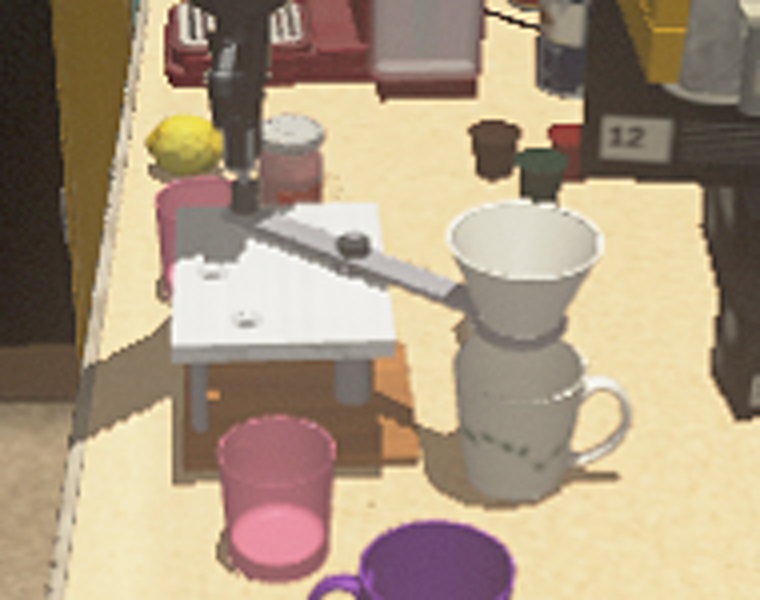

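The arm is up (dripper at crop pixel (525,250), over the mug) and within a degree of the outer hole. Next I let the pin go.

Request:
carry_out(
  rows=[
    {"offset": [0,0,0],"twist": 0},
    {"offset": [0,0,0],"twist": 0},
    {"offset": [0,0,0],"twist": 0},
    {"offset": [0,0,0],"twist": 0},
    {"offset": [0,0,0],"twist": 0},
    {"offset": [0,0,0],"twist": 0},
    {"offset": [0,0,0],"twist": 0},
  ],
  jaw=70,
)

```text
clock: 7.45
tool_pos: [0.5015, 0.2767, 0.1754]
eef_rot: [-3.141, -0.0, -0.163]
wrist_force: [-0.3, -1.2, -0.5]
width: 0.0699
gripper_force: 0.0
```

Request:
carry_out(
  rows=[
    {"offset": [0,0,20],"twist": 0},
    {"offset": [0,0,50],"twist": 0},
    {"offset": [0,0,90],"twist": 0},
    {"offset": [0,0,120],"twist": 0},
    {"offset": [-10,-40,130],"twist": 0},
    {"offset": [-20,-85,130],"twist": 0},
    {"offset": [-30,-130,130],"twist": 0},
    {"offset": [-30,-175,130],"twist": 0},
    {"offset": [-30,-220,130],"twist": 0},
    {"offset": [-30,-260,130],"twist": 0},
    {"offset": [-30,-300,130],"twist": 0},
    {"offset": [-30,-300,130],"twist": 0},
  ],
)

```text
clock: 8.65
tool_pos: [0.4709, -0.031, 0.305]
eef_rot: [3.139, 0.0, -0.175]
wrist_force: [-0.4, -0.2, -0.7]
width: 0.0701
gripper_force: 0.0
```

Run:
```python
from h import *
o=robot.get_obs();print(o["clock"],o["tool_pos"],o["wrist_force"],o["width"])
for cam in("top","side"):
    im,d=robot.camera(cam);P=cloud(cam,d)
    for n,(x,y,r),z0,z1 in(("knob",(.502,.276,.03),.188,.23),("dripper",(.69,.127,.09),.188,.203)):
        m=(d>0)&(P[...,2]>z0)&(P[...,2]<z1)&(np.hypot(P[...,0]-x,P[...,1]-y)<r);q=P[m]
        if len(q)>5:c,R=cv2.minEnclosingCircle(q[:,:2].astype(np.float32));print(cam,n,len(q),np.round(c,4),round(R,4),"z med/p95",np.median(q[:,2]).round(4),np.percentile(q[:,2],95).round(4))
    cv2.imwrite(f"pics/{cam}_end.png",im[:,:,::-1]);
    for l in("mug","tumbler"):
        for k in robot.recognise(cam,l)[:3]:print(cam,l,np.round(k["point"]),round(k["score"],2))
b=cv2.imread("pics/side_end.png");cv2.imwrite("pics/e.png",cv2.resize(b[110:260,150:340],None,fx=4,fy=4,interpolation=2))
```

```text
8.65 [ 0.47094035 -0.03096234  0.30496174] [-0.36259506 -0.18480652 -0.66219597] 0.07009998187777468
top knob 112 [0.5014 0.275 ] 0.0148 z med/p95 0.2036 0.2061
top dripper 306 [0.6906 0.1259] 0.0519 z med/p95 0.1946 0.1986
top mug [188. 342.] 0.93
top mug [178. 270.] 0.54
top tumbler [247. 179.] 0.74
top tumbler [163. 203.] 0.64
side knob 80 [0.4986 0.2766] 0.0165 z med/p95 0.2023 0.206
side dripper 281 [0.6906 0.1286] 0.0546 z med/p95 0.1942 0.1981
side mug [216. 278.] 0.91
side tumbler [234. 220.] 0.67
```

View pics/e.png

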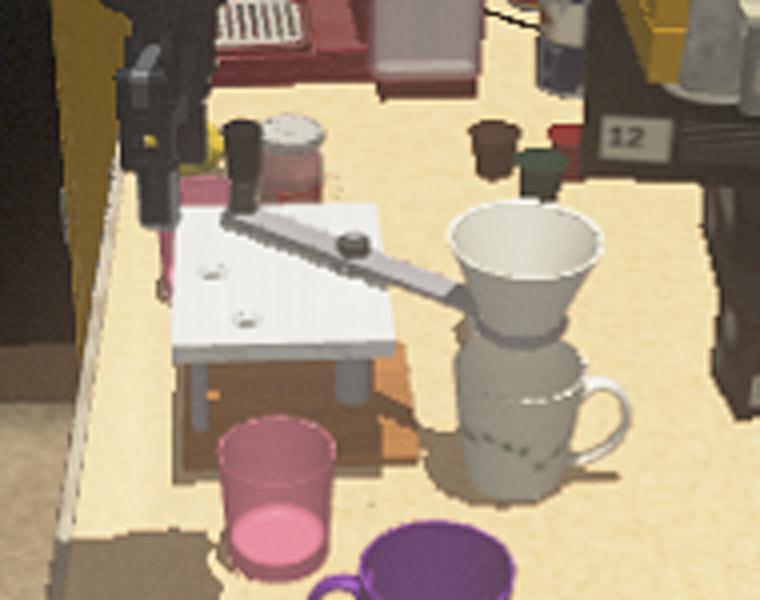

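The knob (crop pixel (243,165)) is back at its starting height, with its top at 0.2036 against 0.2033 m, so the pin is home. The dripper (525,250) hangs over the mug, which hasn't moved, and the robot is clear.

```bash
python3 -c "from cell import robot;print(robot.close_job())"
```

```text
the job is handed in; nothing more can be done
None
```

The job is handed in: the dripper now hangs over the off-white mug with the pin home in the outer hole (swing about −0.698 rad), the mug and tumbler were not touched, and it took about 9 s.

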